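# Hold a spring clip open over the flash card

### The job

Pinch the handles of the spring clip that is parked on the steel block's fin, so that its jaws gape, and take it off. Bring it jaws down over the tall card in the middle of the wooden rack and lower the gaping jaws between the lower cards, about 2 cm down over the tall card's top edge near its middle, without bumping the rack, its cards or the things lying about. Finish while still holding it there, upright and squeezed wide open with neither jaw touching a card, so that I can slip a stencil sheet in.

Things in the scene. Friction and masses are not known exactly. Their poses are not given: they have to be found in the camera images.
- clip_pivot (a point): Centre of the black plastic spring clip, on its steel pivot barrel, half-way up (30 mm wide along its y, 107 mm tall, about 65 g). It starts upright, jaws down, biting the parking block's fin, jaw tips standing on the block. z up; a lever on each side in x, moving as mirror images (a half turn gives the same clip). Jaws reach 50 mm below this point, handles 57 mm above it.
- clip_mouth (a point): Middle of the clip's mouth: 50 mm below the pivot on the centre line, level with the jaw tips when shut; same axes. Wide open the tips gape 31 mm (inner faces 15.7 mm each side of the centre line, outer faces 20.5 mm) and lie 2 mm higher than this point.
- clip: The whole spring clip, origin at clip_mouth, same axes. Its handles: pinch along x, 25 to 45 mm above the pivot. At first they flare upwards, 56 mm over the outer faces at the top, 42 mm at 30 mm above the pivot. Squeezed wide open they are parallel, 23 mm over the outer faces, and meet a stop. They begin to yield at 2 to 4 N on each and reach the stop at 6 to 8 N; 25 N holds firmly.
- clip_jaw (a joint): How far each lever of the clip is turned, rad: 0 biting the 4 mm fin, -0.03 shut on nothing, 0.28 wide open at the stop (both levers turn alike).
- park_fin (a point): Middle of the top edge of the parking block's fin, 50 mm above the table. Steel block 75 mm (x) by 85 mm (y) by 20 mm high; fin 4 mm thick (x), 50 mm long (y), 30 mm high over the block. Fixed. The clip sits somewhere along the fin, its x along the fin's x.
- card_top (a point): Middle of the top edge of the tall card in the rack, 115 mm above the table. White plastic, 4 mm thick (x), 100 mm wide (y). Two like cards stand parallel, their middles 34 mm to either side in x (30 mm free on each side of the tall card), tops 8 mm lower. Rack base 96 mm (x) by 110 mm (y). All fixed.
- rack: The wooden rack with its three cards, origin under its middle on the table, same axes as card_top.
- ink_caps: Bystander: strip of wood 130 x 24 mm with four ink caps, 20 mm high, origin under its middle.
- ink_a: Bystander: ink bottle, 36 mm across, 95 mm high, origin at its foot.
- ink_b: Bystander: ink bottle, 36 mm across, 95 mm high, origin at its foot.
- salve: Bystander: low jar, 60 mm across, 45 mm high, origin at its foot.
- rinse_cup: Bystander: steel cup, 64 mm across, 70 mm high, origin at its foot.
- tape_roll: Bystander: roll of tape lying flat, 84 mm across, 24 mm high, origin at its foot.
- liner: Bystander: tattoo machine pen lying flat, 145 mm long, 28 mm high, origin under its middle.
Mind the look-alikes: they are no part of the job. Leave any green, red or yellow look-alike of the clip alone.

How it is judged:
By the outcome, as a careful person would: the job done as asked, in the order asked, and still so for the second after the job is handed in, while the arm keeps its last pose, push and grip.
It also fails if it takes over 40 s, if anything falls off the work surface, if the arm or the gripper's body presses on something with over 40 N, if the wrist force passes 120 N, or if a joint passes its speed limit or range.

### The arm

A 6-joint arm with a two-finger parallel gripper is mounted at the origin on the work surface. World frame = base frame: x ahead of the robot, y to its left, z up, the work surface at z = 0. Lengths are in m, angles in rad, forces in N, time in s.
With the tool pointing down it reaches from about 0.35 to 0.85 m from the base axis. Payload 8.1 kg.
Tool frame: the origin (TCP) lies midway between the tips of the shut fingers; the grasp point (between the pads) lies 19 mm behind it (robot.tcp_to_grasp is the distance from the TCP to the grasp point, in m); z points along the fingers, y is the direction in which the jaws open and shut (so a half turn about z gives the same grasp; the last joint's range is limited). The gripper opens to 93 mm and grips with 3 to 60 N. Pads are 15 mm wide; open, the fingers measure 128 mm over their backs; the gripper's body (75 mm by 188 mm) begins 65 mm behind the grasp point.
Start: joints at [-1.406, 0.13, 1.488, -0, 1.523, -0.085], TCP at [0.148, -0.581, 0.219] pointing down, gripper open.
Joint ranges: [-2.96, 2.96], [-0.89, 2.26], [0.02, 2.5], [-1.34, 4.48], [0, 2.73], [-2.66, 2.66]. Speed limits (rad/s): [2.39, 2.39, 2.79, 3.14, 3.14, 3.14].

### API

Orientations are given as a rotation vector (axis times angle).
In Python, from plant import robot gives the robot as it stands.
- The arm moves only by the tool send_rows, never from a script. Its argument "series" is a list of rows, each an object of numbers: "wx", "wy", "wz": the turn, a rotation vector about the world's x, y, z in rad; "dx", "dy", "dz": the shift along the world's x, y, z in cm; "fingers": the closure in counts, from 0 (fully open) to 255 (shut). In form: [{"wx": .., "wy": .., "wz": .., "dx": .., "dy": .., "dz": .., "fingers": ..}, ...]. A call has 1 to 20 rows; each row shifts and turns the pose as measured when the row begins; what a row does not reach is not made up. A row lasts 1/12 s, in which the tool goes at most 41.7 mm and 7.16 degrees, less where a joint would pass 70% of its speed; a pose out of reach is approached as far as the arm can. A call is refused whole if a number of a shift passes 4.17 or a number of a turn 0.125, either way. A call with a gripper value outside its range is refused whole. The fingers move at their own pace and stop on an object; "newtons" is the grip in N (left out, the last holds). Time passes only in rows, so rows that do not move let the fingers close. It gives the time, the measured TCP pose, the force and the opening at its end, in the units of the state.
- robot.read_state(): the state, without advancing time (a new reading comes with each control period).
- robot.read_camera(name): name is "side" or "top" or "wrist"; returns the picture (420x560x3 uint8, red, green, blue); there is no depth.
- robot.camera_info(name): a dict with "intrinsics" (3x3 intrinsics, pixels), "extrinsics" (4x4, takes a point from world to camera coordinates); the wrist camera has in their place "tool_from_camera" (4x4, takes a point from camera to tool coordinates, whose origin is the TCP and whose axes are the flange's). Camera axes: x right, y up, looking along -z (the intrinsics and any distortion apply to the point x, -y, -z); pixel columns grow to the right and rows downward; lengths in m; the calibration is good to about 2 mm. A picture is of the moment at which its call begins: read the wrist's pose just before it. camera_info takes no time and is no camera call.
- robot.close_job(): hands the job in, once; it reports no verdict.
The state is a dict: "t": time; "q": joint angles; "dq": joint speeds; "joint_torque": joint torques, N m; "tool_pos": TCP position; "orientation": TCP orientation; "force": force on the tool from outside, world axes, zero at the start; "wrist_torque": the same for the moment, N m; "opening": finger opening in m.
Only numpy, scipy, OpenCV 4.12 (cv2) and the standard library are available. Lean on these libraries where they do the work, as an engineer would, in place of code of your own. Each camera call takes 0.05 s, during which the arm holds its last target.

## Working session

There is one attempt and no reset: what is moved stays moved. The work goes in short steps, Python scripts to look and compute and a tool call to move; the robot and the scene stay as the last step left them, time stands still between calls to the robot, and variables do not carry over. Pictures are saved under pics/ and viewed, and the job is handed in when it is done.

Besides the shell and the picture viewer there is one more tool, called after "Request:" as name([rows], argument=value, ...), one row to a line, values as JSON. send_rows: Moves the arm, as the interface text tells. Its arguments: {"type":"object","properties":{"series":{"type":"array","items":{"type":"object","properties":{"wx":{"type":"number"},"wy":{"type":"number"},"wz":{"type":"number"},"dx":{"type":"number"},"dy":{"type":"number"},"dz":{"type":"number"},"fingers":{"type":"number"}}}},"newtons":{"type":"number"}},"required":["series"]}

```bash
ls; mkdir -p pics; python3 - <<'E'
from plant import robot
import cv2,numpy as np
print(robot.read_state())
for n in ["side","top","wrist"]:
    im=robot.read_camera(n); cv2.imwrite(f"pics/{n}0.png",im[:,:,::-1]); print(n,robot.camera_info(n))
E
```

```text
pics
{'t': 0.0, 'q': array([-1.40637666e+00,  1.31191010e-01,  1.48926094e+00, -5.52424537e-05,
        1.52300406e+00, -8.53787216e-02]), 'dq': array([ 0.00041331, -0.00124074,  0.0007665 ,  0.00068328,  0.00062049,
        0.00114045]), 'joint_torque': array([-1.91980573e-03, -5.59846365e+01, -4.91760242e+01,  7.68728298e-02,
        3.55893234e-02, -1.74157681e-04]), 'tool_pos': array([ 0.14824524, -0.58080916,  0.2175797 ]), 'orientation': array([-3.11527461e+00, -3.91135520e-01,  2.02128607e-04]), 'force': array([-0.31712153,  0.73318424,  0.4320496 ]), 'wrist_torque': array([-0.01282798,  0.01138049,  0.00747118]), 'opening': 0.09299026039819566}
side {'intrinsics': array([[390.26408811,   0.        , 280.49265564],
       [  0.        , 390.26408811, 208.71102595],
       [  0.        ,   0.        ,   1.        ]]), 'extrinsics': array([[-0.68356845, -0.72981412, -0.01027224,  0.45686856],
       [ 0.53017792, -0.50615684,  0.68023278, -0.31738724],
       [-0.50164285,  0.45953955,  0.73292418, -0.63842498],
       [ 0.        ,  0.        ,  0.        ,  1.        ]])}
top 
[... 363 characters left out ...]
8.59132912e-02,  2.75748018e-03,  9.96298802e-01,
        -1.04616161e+00],
       [ 0.00000000e+00,  0.00000000e+00,  0.00000000e+00,
         1.00000000e+00]])}
wrist {'intrinsics': array([[329.75202671,   0.        , 282.52649975],
       [  0.        , 329.75202671, 208.95052774],
       [  0.        ,   0.        ,   1.        ]]), 'tool_from_camera': array([[ 8.35203722e-04,  9.61314648e-01,  2.75451356e-01,
         7.62585124e-02],
       [ 9.99999643e-01, -7.66965352e-04, -3.55447139e-04,
         5.55986607e-05],
       [-1.30434895e-04,  2.75451554e-01, -9.61314945e-01,
        -1.65924227e-01],
       [ 0.00000000e+00,  0.00000000e+00,  0.00000000e+00,
         1.00000000e+00]])}
```

View pics/side0.png

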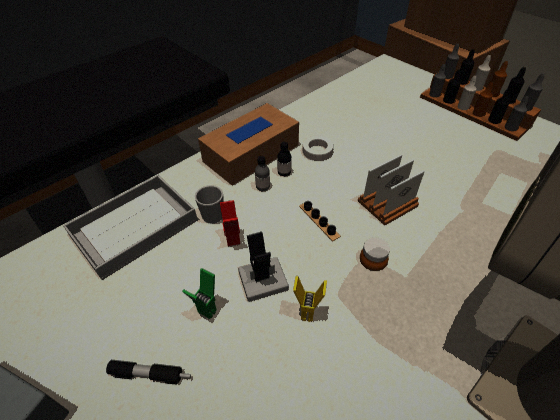

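View pics/top0.png

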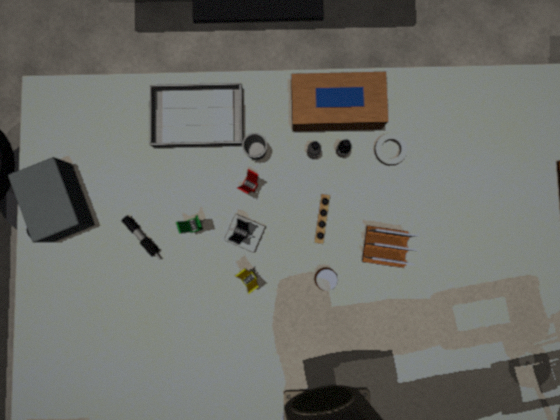

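View pics/wrist0.png

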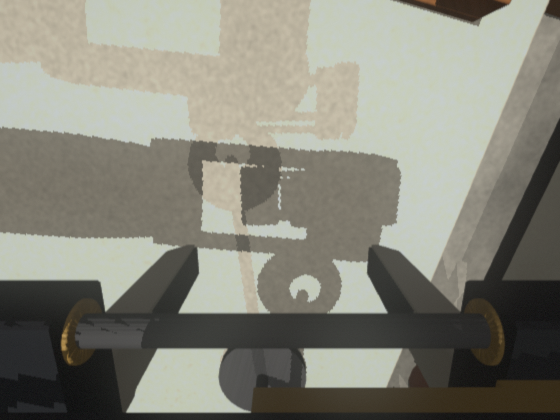

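The side view shows the black clip on the grey steel block at about (258,262). The look-alikes are red (230,222), green (205,295) and yellow (310,298). In the top view these are black (243,231), red (251,182), green (189,224) and yellow (248,277). I choose the black one, since it is the only one on the fin. The rack is at (387,245) in the top view. Next I'll look at close crops.

```bash
cat > h.py <<'E'
import numpy as np,cv2
from plant import robot
def ray(name,uv):
    ci=robot.camera_info(name);K=ci["intrinsics"]
    d=np.linalg.inv(K)@np.array([uv[0],uv[1],1.]);d=np.array([d[0],-d[1],-d[2]])
    if name=="wrist":
        from scipy.spatial.transform import Rotation as R
        s=robot.read_state();T=np.eye(4);T[:3,:3]=R.from_rotvec(s["orientation"]).as_matrix();T[:3,3]=s["tool_pos"]
        C=T@ci["tool_from_camera"]
    else: C=np.linalg.inv(ci["extrinsics"])
    return C[:3,3],C[:3,:3]@d
def onz(name,uv,z):
    o,d=ray(name,uv);return o+d*(z-o[2])/d[2]
def proj(name,P,state=None):
    ci=robot.camera_info(name)
    if name=="wrist":
        from scipy.spatial.transform import Rotation as R
        s=state or robot.read_state();T=np.eye(4);T[:3,:3]=R.from_rotvec(s["orientation"]).as_matrix();T[:3,3]=s["tool_pos"]
        E=np.linalg.inv(T@ci["tool_from_camera"])
    else:E=ci["extrinsics"]
    p=E[:3,:3]@np.array(P)+E[:3,3]
    u=ci["intrinsics"]@np.array([p[0],-p[1],-p[2]]);return u[:2]/u[2]
def crop(src,x,y,w,h,k,out):
    im=cv2.imread(src)[y:y+h,x:x+w];im=cv2.resize(im,None,fx=k,fy=k,interpolation=cv2.INTER_CUBIC)
    for i in range(0,w,10):cv2.putText(im,str(x+i),(i*k,8),0,.3,(0,0,255));cv2.line(im,(i*k,10),(i*k,14),(0,0,255))
    for i in range(0,h,10):cv2.putText(im,str(y+i),(0,i*k+4),0,.3,(0,0,255))
    cv2.imwrite(out,im)
E
python3 - <<'E'
from h import *
crop("pics/top0.png",170,160,100,75+50,6 if 0 else 5,"pics/c1.png")
crop("pics/top0.png",300,175,130,110,6,"pics/c2.png")
crop("pics/side0.png",170,190,170,140,4,"pics/c3.png")
E
```

```text
(no output)
```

View pics/c1.png

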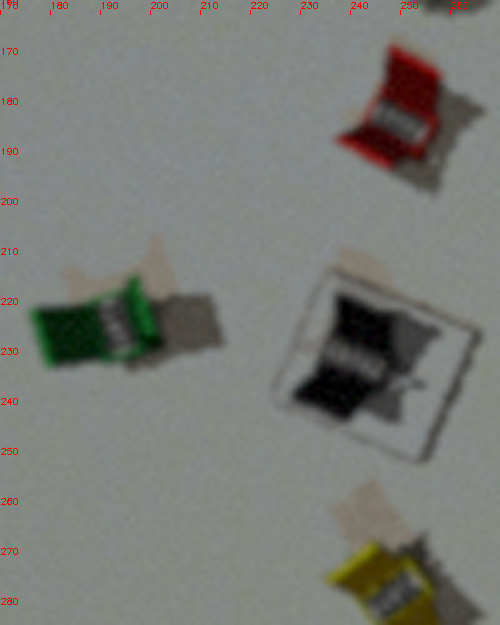

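View pics/c2.png

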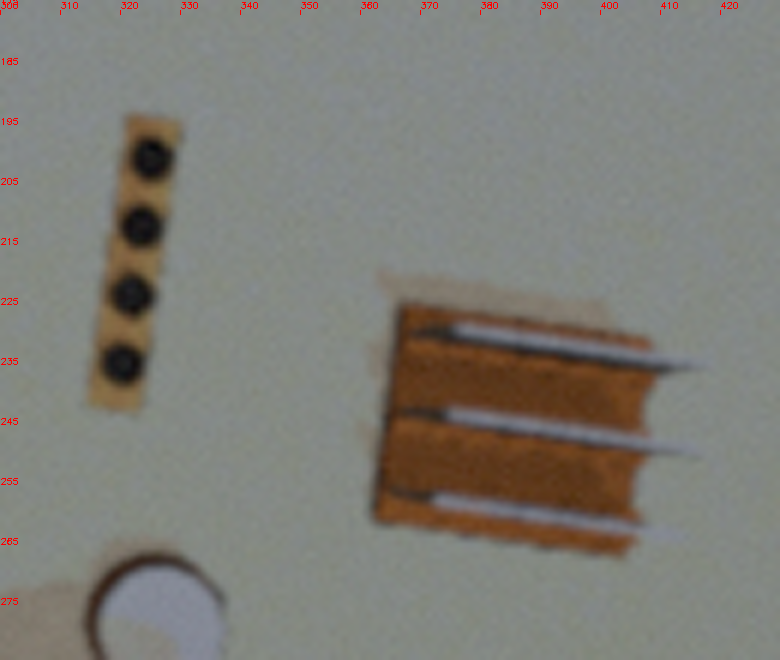

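View pics/c3.png

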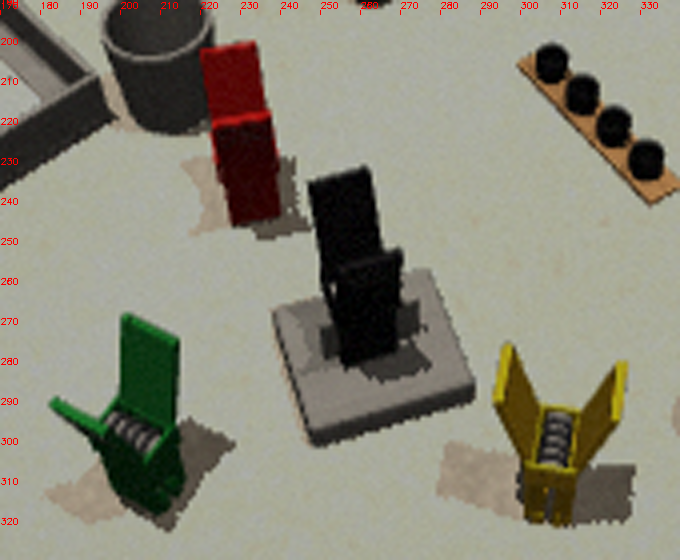

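```bash
python3 - <<'E'
from h import *
np.set_printoptions(precision=4,suppress=True)
B=np.array([onz("top",p,.02)[:2] for p in [(236.5,214),(266,226.5),(255,252),(224.5,240.5)]])
print("block",B,B.mean(0),np.linalg.norm(np.roll(B,-1,0)-B,axis=1))
for i in range(4):
    d=np.roll(B,-1,0)[i]-B[i];print(np.degrees(np.arctan2(d[1],d[0])))
H=np.array([onz("top",p,.127)[:2] for p in [(237.5,219),(248.5,223.5),(229,239),(239.5,243.5)]]);print("handles guess",H,H.mean(0))
for nm,p in dict(mid=[(373.5,243.5),(418,250.5)],).items():
    C=np.array([onz("top",q,.115)[:2] for q in p]);d=C[1]-C[0];print(nm,C,C.mean(0),np.linalg.norm(d),np.degrees(np.arctan2(d[1],d[0])))
for p in [[(375.5,230),(417,236)],[(371.5,258.5),(414,264.5)]]:
    C=np.array([onz("top",q,.107)[:2] for q in p]);d=C[1]-C[0];print(C,C.mean(0),np.linalg.norm(d),np.degrees(np.arctan2(d[1],d[0])))
for n,p,z in [("cup",(256,143),.07),("salve",(326,278),.045),("a",(314,146),.095),("b",(344,144),.095),("caps",(322,219),.02),("red",(249,183),.05),("green",(190,225),.05),("yellow",(250,279),.05)]:
    print(n,onz("top",p,z))
E
```

```text
block [[0.5568 0.2172]
 [0.5227 0.1415]
 [0.4579 0.171 ]
 [0.4892 0.2489]] [0.5066 0.1947] [0.083  0.0711 0.084  0.0747]
-114.24697265631094
155.5440496633707
68.16233123553155
-25.138432500344457
handles guess [[0.5375 0.202 ]
 [0.5265 0.1766]
 [0.4916 0.2222]
 [0.4807 0.1981]] [0.5091 0.1997]
mid [[ 0.4733 -0.1145]
 [ 0.4546 -0.218 ]] [ 0.464  -0.1662] 0.10515395125076944 -100.26113935209804
[[ 0.505  -0.1222]
 [ 0.4886 -0.2198]] [ 0.4968 -0.171 ] 0.09900003594664104 -99.56917397929402
[[ 0.4382 -0.11  ]
 [ 0.4219 -0.2094]] [ 0.4301 -0.1597] 0.10075069610994895 -99.33283397825886
cup [0.7302 0.1601 0.07  ]
salve [ 0.3899 -0.0069  0.045 ]
a [0.7134 0.0169 0.095 ]
b [ 0.7167 -0.0565  0.095 ]
caps [ 0.5387 -0.0035  0.02  ]
red [0.6325 0.1809 0.05  ]
green [0.5297 0.3305 0.05  ]
yellow [0.3923 0.1821 0.05  ]
```

Black clip: block centre is about (0.507, 0.195) with x axis at -24°. Rack card top is about (0.464, -0.166) with x axis at -9.7°. I'll move to hover above the clip, turning the tool +0.9 rad.

Request:
send_rows([
  {"dx": 2.2,"dy": 3.5,"dz": 0.3,"wz": 0.1,"fingers": 0},
  {"dx": 2.2,"dy": 3.5,"dz": 0.3,"wz": 0.1},
  {"dx": 2.2,"dy": 3.5,"dz": 0.3,"wz": 0.1},
  {"dx": 2.2,"dy": 3.5,"dz": 0.3,"wz": 0.1},
  {"dx": 2.2,"dy": 3.5,"wz": 0.1},
  {"dx": 2.2,"dy": 3.5,"wz": 0.1},
  {"dx": 2.0,"dy": 3.6,"wz": 0.1},
  {"dx": 2.0,"dy": 3.6,"wz": 0.1},
  {"dx": 2.0,"dy": 3.6,"wz": 0.1},
  {"dx": 2.0,"dy": 3.6},
  {"dx": 2.0,"dy": 3.6},
  {"dx": 2.0,"dy": 3.6},
  {"dx": 1.8,"dy": 3.7},
  {"dx": 1.8,"dy": 3.7},
  {"dx": 1.5,"dy": 3.8},
  {"dx": 1.5,"dy": 3.8},
  {"dx": 1.2,"dy": 3.9},
  {"dx": 1.0,"dy": 4.0},
], newtons=25)

```text
schema error: expected keys wx, wy, wz, dx, dy, dz, fingers
```

Request:
send_rows([
  {"wx": 0,"wy": 0,"wz": 0.1,"dx": 2.2,"dy": 3.5,"dz": 0.3,"fingers": 0},
  {"wx": 0,"wy": 0,"wz": 0.1,"dx": 2.2,"dy": 3.5,"dz": 0.3,"fingers": 0},
  {"wx": 0,"wy": 0,"wz": 0.1,"dx": 2.2,"dy": 3.5,"dz": 0.3,"fingers": 0},
  {"wx": 0,"wy": 0,"wz": 0.1,"dx": 2.2,"dy": 3.5,"dz": 0.3,"fingers": 0},
  {"wx": 0,"wy": 0,"wz": 0.1,"dx": 2.2,"dy": 3.5,"dz": 0,"fingers": 0},
  {"wx": 0,"wy": 0,"wz": 0.1,"dx": 2.2,"dy": 3.5,"dz": 0,"fingers": 0},
  {"wx": 0,"wy": 0,"wz": 0.1,"dx": 2.0,"dy": 3.6,"dz": 0,"fingers": 0},
  {"wx": 0,"wy": 0,"wz": 0.1,"dx": 2.0,"dy": 3.6,"dz": 0,"fingers": 0},
  {"wx": 0,"wy": 0,"wz": 0.1,"dx": 2.0,"dy": 3.6,"dz": 0,"fingers": 0},
  {"wx": 0,"wy": 0,"wz": 0,"dx": 2.0,"dy": 3.6,"dz": 0,"fingers": 0},
  {"wx": 0,"wy": 0,"wz": 0,"dx": 2.0,"dy": 3.6,"dz": 0,"fingers": 0},
  {"wx": 0,"wy": 0,"wz": 0,"dx": 2.0,"dy": 3.6,"dz": 0,"fingers": 0},
  {"wx": 0,"wy": 0,"wz": 0,"dx": 1.8,"dy": 3.7,"dz": 0,"fingers": 0},
  {"wx": 0,"wy": 0,"wz": 0,"dx": 1.8,"dy": 3.7,"dz": 0,"fingers": 0},
  {"wx": 0,"wy": 0,"wz": 0,"dx": 1.5,"dy": 3.8,"dz": 0,"fingers": 0},
  {"wx": 0,"wy": 0,"wz": 0,"dx": 1.5,"dy": 3.8,"dz": 0,"fingers": 0},
], newtons=25)

```text
t: 1.48
tool_pos: [0.4598, 0.0046, 0.2226]
orientation: [-2.603, -1.748, 0.006]
force: [0.7, -1.0, 0.1]
opening: 0.093
```

Request:
send_rows([
  {"wx": 0,"wy": 0,"wz": 0,"dx": 1.0,"dy": 4.0,"dz": 0,"fingers": 0},
  {"wx": 0,"wy": 0,"wz": 0,"dx": 1.0,"dy": 4.0,"dz": 0,"fingers": 0},
  {"wx": 0,"wy": 0,"wz": 0,"dx": 1.0,"dy": 4.0,"dz": 0,"fingers": 0},
  {"wx": 0,"wy": 0,"wz": 0,"dx": 1.0,"dy": 4.0,"dz": 0,"fingers": 0},
  {"wx": 0,"wy": 0,"wz": 0,"dx": 0.7,"dy": 3.3,"dz": 0,"fingers": 0},
  {"wx": 0,"wy": 0,"wz": 0,"dx": 0,"dy": 0,"dz": 0,"fingers": 0},
  {"wx": 0,"wy": 0,"wz": 0,"dx": 0,"dy": 0,"dz": 0,"fingers": 0},
])

```text
t: 2.07
tool_pos: [0.505, 0.2094, 0.2202]
orientation: [-2.594, -1.758, 0.007]
force: [0.1, -0.8, -0.5]
opening: 0.0927
```

```bash
python3 - <<'E'
from h import *
s=robot.read_state();print(s['t'],s['tool_pos'],s['orientation'])
cv2.imwrite("pics/w1.png",robot.read_camera("wrist")[:,:,::-1])
E
```

```text
2.0667 [0.50496379 0.20936451 0.22015987] [-2.59371031 -1.75822712  0.00709302]
```

View pics/w1.png

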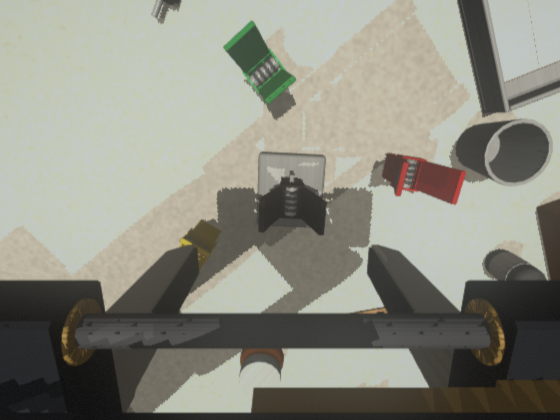

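The wrist view shows the black clip on the block at (291,205), handles spread along the image x, so nearly aligned with the fingers. Green is at (262,65), red at (430,180), yellow at (205,240).

```bash
python3 - <<'E'
from h import *
crop("pics/w1.png",245,140,95,100,6,"pics/c4.png")
E
```

```text
(no output)
```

View pics/c4.png

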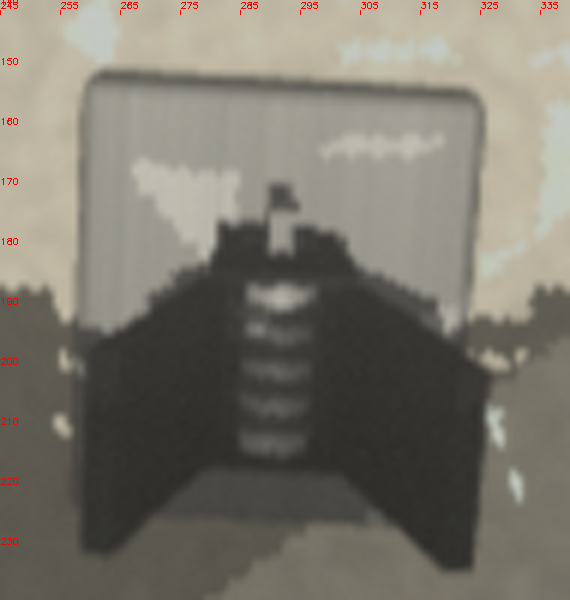

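```bash
python3 - <<'E'
from h import *
np.set_printoptions(precision=4,suppress=True)
P=np.array([onz("wrist",p,.127)[:2] for p in [(259.5,197),(326,202),(258.5,231.5),(323,235)]])
print(P,P.mean(0))
for a,b in [(0,1),(2,3),(2,0),(3,1)]:
    d=P[b]-P[a];print(np.linalg.norm(d),np.degrees(np.arctan2(d[1],d[0])))
B=np.array([onz("wrist",p,.02)[:2] for p in [(259.5,153),(324.5,156.5)]]);d=B[1]-B[0];print(B,np.linalg.norm(d),np.degrees(np.arctan2(d[1],d[0])))
print("fin",onz("wrist",(291.3,171),.05))
print("spring ends",onz("wrist",(291.5,188),.075),onz("wrist",(290,215),.075))
s=robot.read_state()
from scipy.spatial.transform import Rotation as R
M=R.from_rotvec(s['orientation']).as_matrix();print(M,np.degrees(np.arctan2(M[1,1],M[0,1])))
for q in [0.43,.41,.45]: pass
# overlay model test
for th in (-23,-24.5,-26):
  t=np.radians(th);X=np.array([np.cos(t),np.sin(t)]);Y=np.array([-X[1],X[0]])
  for c in [(.508,.198)]:
    print(th,[proj("wrist",[*(np.array(c)+a*X*.028+b*Y*.015),.127]).round(1) for a,b in [(-1,1),(1,1),(-1,-1),(1,-1)]],
     [proj("top",[*(np.array(c)+a*X*.028+b*Y*.015),.127]).round(1) for a,b in [(-1,1),(1,1),(-1,-1),(1,-1)]])
E
```

```text
[[0.491  0.2277]
 [0.5396 0.204 ]
 [0.4788 0.2008]
 [0.5277 0.1781]] [0.5093 0.2027]
0.05406136440390918 -26.028305667961142
0.05392007571910885 -24.83676044895059
0.029655772605917504 65.56427387261363
0.028530952684832838 65.31982168638443
[[0.4926 0.2524]
 [0.5578 0.2224]] 0.07178233110018269 -24.726102046396317
fin [0.5192 0.2257 0.05  ]
spring ends [0.5145 0.2142 0.075 ] [0.5033 0.1894 0.075 ]
[[ 0.3709  0.9286 -0.0085]
 [ 0.9287 -0.3709  0.0047]
 [ 0.0012 -0.0097 -1.    ]] -21.771585803366772
-23 [array([258.6, 203.8]), array([327.4, 205.5]), array([258.5, 238.4]), array([325.2, 240. ])] [array([228.8, 240.5]), array([238. , 218.1]), array([240.8, 245.3]), array([249.9, 222.8])]
-24.5 [array([259.1, 203. ]), array([327.8, 206.4]), array([258. , 237.5]), array([324.7, 240.8])] [array([228.6, 240.3]), array([238.3, 218.1]), array([240.4, 245.4]), array([250.1, 223.1])]
-26 [array([259.6, 202.1]), array([328.2, 207.3]), array([257.6, 236.7]), array([324.1, 241.5])] [array([228.4, 240. ]), array([238.7, 218. ]), array([240.1, 245.4]), array([250.4, 223.4])]
```

Request:
send_rows([
  {"wx": -0.005,"wy": -0.008,"wz": -0.055,"dx": 0.4,"dy": -0.7,"dz": -2.0,"fingers": 0},
  {"wx": 0,"wy": 0,"wz": 0,"dx": 0,"dy": 0,"dz": -2.5,"fingers": 0},
  {"wx": 0,"wy": 0,"wz": 0,"dx": 0,"dy": 0,"dz": -2.5,"fingers": 0},
  {"wx": 0,"wy": 0,"wz": 0,"dx": 0,"dy": 0,"dz": 0,"fingers": 0},
])

```text
t: 2.45
tool_pos: [0.5098, 0.1979, 0.1501]
orientation: [2.651, 1.681, 0.005]
force: [-0.7, 0.2, -1.8]
opening: 0.0929
```

```bash
cat >> h.py <<'E'
from scipy.spatial.transform import Rotation as R
def st():
    s=robot.read_state();M=R.from_rotvec(s['orientation']).as_matrix()
    print("t",s['t'],"pos",s['tool_pos'].round(4),"z",M[:,2].round(4),"yaw",np.degrees(np.arctan2(M[1,1],M[0,1])).round(2),"F",s['force'].round(1),"op",round(s['opening'],4))
E
python3 - <<'E'
from h import *
st()
cv2.imwrite("pics/w2.png",robot.read_camera("wrist")[:,:,::-1])
E
```

```text
t 2.45 pos [0.5098 0.1979 0.1501] z [ 4.2e-03 -4.0e-04 -1.0e+00] yaw -25.25 F [-0.7  0.2 -1.8] op 0.0929
```

View pics/w2.png

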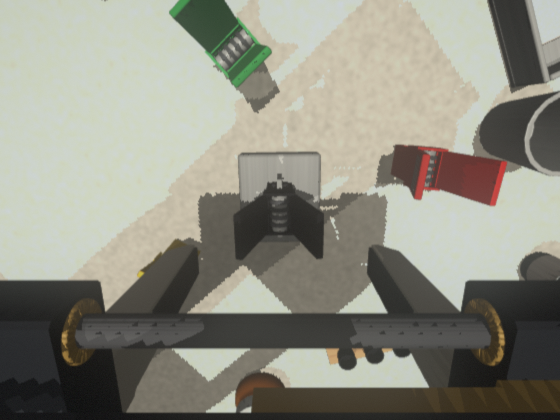

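The clip is now at (279,215), square to the fingers, about 3 px left of centre.

```bash
python3 - <<'E'
from h import *
np.set_printoptions(precision=4,suppress=True)
crop("pics/w2.png",225,145,110,120,5,"pics/c5.png")
E
```

```text
(no output)
```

View pics/c5.png

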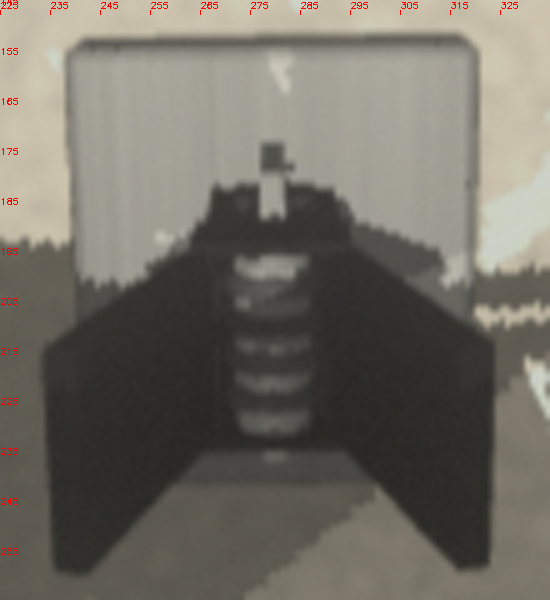

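```bash
python3 - <<'E'
from h import *
np.set_printoptions(precision=4,suppress=True)
P=np.array([onz("wrist",p,.127)[:2] for p in [(234,214),(323.5,212),(236,259),(322.5,258)]])
print(P,P.mean(0))
for a,b in [(0,1),(2,3),(2,0),(3,1)]:
    d=P[b]-P[a];print(np.linalg.norm(d),np.degrees(np.arctan2(d[1],d[0])))
print("spring",onz("wrist",(279.2,213.5),.075),onz("wrist",(279,228),.075))
st()
E
```

```text
[[0.492  0.2272]
 [0.5416 0.2051]
 [0.4794 0.2004]
 [0.5291 0.1776]] [0.5105 0.2026]
0.05433465470050842 -23.98194810892545
0.05465003834630138 -24.657532706872946
0.029666919887663706 64.93273427266683
0.03030700483984177 65.54476911130021
spring [0.5101 0.2018 0.075 ] [0.5049 0.1912 0.075 ]
t 2.5 pos [0.5109 0.1981 0.1527] z [ 0.0066  0.0002 -1.    ] yaw -25.25 F [-0.8 -0.9  0.4] op 0.0928
```

Request:
send_rows([
  {"wx": 0,"wy": 0.005,"wz": 0.008,"dx": 0,"dy": 0.4,"dz": -2.0,"fingers": 0},
  {"wx": 0,"wy": 0,"wz": 0,"dx": 0,"dy": 0,"dz": -2.0,"fingers": 0},
  {"wx": 0,"wy": 0,"wz": 0,"dx": 0,"dy": 0,"dz": -2.0,"fingers": 0},
  {"wx": 0,"wy": 0,"wz": 0,"dx": 0,"dy": 0,"dz": 0,"fingers": 0},
  {"wx": 0,"wy": 0,"wz": 0,"dx": 0,"dy": 0,"dz": 0,"fingers": 0},
])

```text
t: 2.92
tool_pos: [0.516, 0.1987, 0.1015]
orientation: [2.648, 1.683, 0.018]
force: [0.4, 0.4, -0.0]
opening: 0.0928
```

```bash
python3 - <<'E'
from h import *
st()
E
```

```text
t 2.9167 pos [0.516  0.1987 0.1015] z [ 0.012   0.0027 -0.9999] yaw -25.1 F [ 0.4  0.4 -0. ] op 0.0928
```

Request:
send_rows([
  {"wx": -0.003,"wy": 0.012,"wz": 0.005,"dx": -0.6,"dy": 0.35,"dz": -0.9,"fingers": 0},
  {"wx": 0,"wy": 0,"wz": 0,"dx": 0,"dy": 0,"dz": -0.8,"fingers": 0},
  {"wx": 0,"wy": 0,"wz": 0,"dx": 0,"dy": 0,"dz": 0,"fingers": 0},
])

```text
t: 3.17
tool_pos: [0.5126, 0.2023, 0.089]
orientation: [2.646, 1.69, 0.008]
force: [-0.5, 0.6, 0.1]
opening: 0.0932
```

```bash
python3 - <<'E'
from h import *
st()
cv2.imwrite("pics/w3.png",robot.read_camera("wrist")[:,:,::-1])
st()
E
```

```text
t 3.1667 pos [0.5126 0.2023 0.089 ] z [ 0.0055  0.0013 -1.    ] yaw -24.87 F [-0.5  0.6  0.1] op 0.0932
t 3.2167 pos [0.5129 0.2025 0.0897] z [ 0.0062  0.0016 -1.    ] yaw -24.87 F [-0.2 -0.6 -0.8] op 0.093
```

View pics/w3.png

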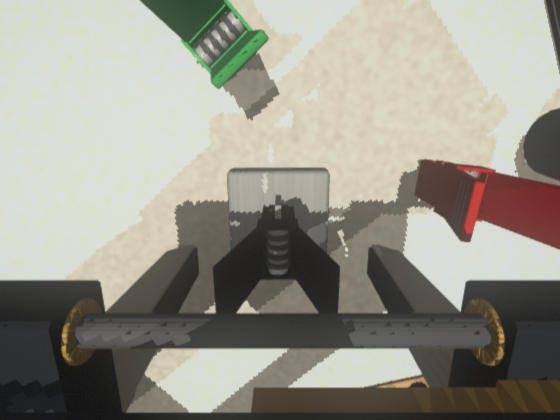

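The clip sits between the fingers at (277,250), clear on both sides. A small nudge, then close at 25 N.

Request:
send_rows([
  {"wx": -0.001,"wy": 0.006,"wz": 0,"dx": -0.3,"dy": 0.05,"dz": -0.5,"fingers": 0},
  {"wx": 0,"wy": 0,"wz": 0,"dx": 0,"dy": 0,"dz": 0,"fingers": 80},
  {"wx": 0,"wy": 0,"wz": 0,"dx": 0,"dy": 0,"dz": 0,"fingers": 130},
], newtons=25)

```text
t: 3.47
tool_pos: [0.5106, 0.2036, 0.0859]
orientation: [2.647, 1.692, 0.003]
force: [-0.3, 0.3, 0.1]
opening: 0.0845
```

```bash
python3 - <<'E'
from h import *
st()
E
```

```text
t 3.4667 pos [0.5106 0.2036 0.0859] z [ 0.0018  0.0012 -1.    ] yaw -24.84 F [-0.3  0.3  0.1] op 0.0845
```

Request:
send_rows([
  {"wx": 0,"wy": 0,"wz": 0,"dx": 0,"dy": 0,"dz": 0,"fingers": 255},
  {"wx": 0,"wy": 0,"wz": 0,"dx": 0,"dy": 0,"dz": 0,"fingers": 255},
  {"wx": 0,"wy": 0,"wz": 0,"dx": 0,"dy": 0,"dz": 0,"fingers": 255},
  {"wx": 0,"wy": 0,"wz": 0,"dx": 0,"dy": 0,"dz": 0,"fingers": 255},
  {"wx": 0,"wy": 0,"wz": 0,"dx": 0,"dy": 0,"dz": 0,"fingers": 255},
  {"wx": 0,"wy": 0,"wz": 0,"dx": 0,"dy": 0,"dz": 0,"fingers": 255},
])

```text
t: 3.97
tool_pos: [0.5115, 0.204, 0.0874]
orientation: [2.647, 1.692, 0.007]
force: [-0.8, 0.3, 4.7]
opening: 0.0442
```

```bash
python3 - <<'E'
from h import *
st()
E
```

```text
t 3.9667 pos [0.5115 0.204  0.0874] z [ 0.0038  0.0018 -1.    ] yaw -24.83 F [-0.8  0.3  4.7] op 0.0442
```

Request:
send_rows([
  {"wx": 0,"wy": 0.003,"wz": 0,"dx": -0.1,"dy": -0.1,"dz": -0.1,"fingers": 255},
  {"wx": 0,"wy": 0,"wz": 0,"dx": 0,"dy": 0,"dz": 0,"fingers": 255},
  {"wx": 0,"wy": 0,"wz": 0,"dx": 0,"dy": 0,"dz": 0,"fingers": 255},
  {"wx": 0,"wy": 0,"wz": 0,"dx": 0,"dy": 0,"dz": 0,"fingers": 255},
  {"wx": 0,"wy": 0,"wz": 0,"dx": 0,"dy": 0,"dz": 0,"fingers": 255},
])

```text
t: 4.38
tool_pos: [0.5118, 0.2037, 0.0884]
orientation: [-2.646, -1.692, -0.008]
force: [0.3, 0.9, 1.7]
opening: 0.0223
```

```bash
python3 - <<'E'
from h import *
st()
for n in ("wrist","side"): cv2.imwrite(f"pics/{n}4.png",robot.read_camera(n)[:,:,::-1])
crop("pics/side4.png",170,120,200,150,4,"pics/c6.png")
E
```

```text
t 4.3833 pos [0.5118 0.2037 0.0884] z [ 0.0039  0.0033 -1.    ] yaw -24.83 F [0.3 0.9 1.7] op 0.0223
```

View pics/wrist4.png

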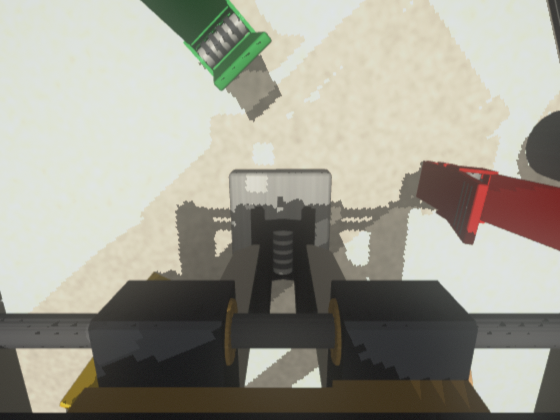

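View pics/side4.png

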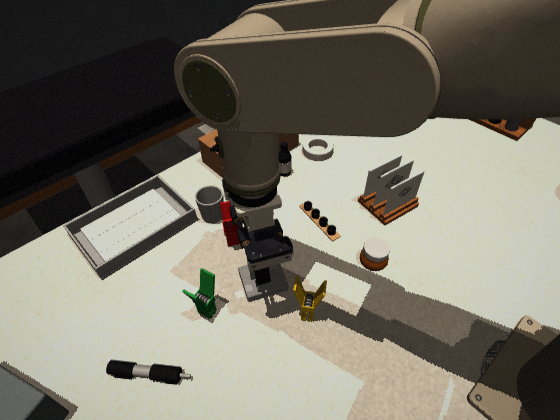

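Opening is 22 mm, which is the stop. The wrist view shows the handles parallel at (270–297,250) and the jaws gaping off the fin (280,200). Lifting straight up.

Request:
send_rows([
  {"wx": 0.0,"wy": 0.003,"wz": 0,"dx": 0,"dy": 0,"dz": 1.0,"fingers": 255},
  {"wx": 0,"wy": 0,"wz": 0,"dx": 0,"dy": 0,"dz": 2.0,"fingers": 255},
  {"wx": 0,"wy": 0,"wz": 0,"dx": 0,"dy": 0,"dz": 2.5,"fingers": 255},
  {"wx": 0,"wy": 0,"wz": 0,"dx": 0,"dy": 0,"dz": 2.5,"fingers": 255},
  {"wx": 0,"wy": 0,"wz": 0,"dx": 0,"dy": 0,"dz": 2.5,"fingers": 255},
  {"wx": 0,"wy": 0,"wz": 0,"dx": 0,"dy": 0,"dz": 2.5,"fingers": 255},
  {"wx": 0,"wy": 0,"wz": 0,"dx": 0,"dy": 0,"dz": 0.5,"fingers": 255},
])

```text
t: 5.07
tool_pos: [0.5061, 0.2015, 0.2263]
orientation: [-2.642, -1.689, 0.016]
force: [0.3, 0.4, 0.9]
opening: 0.0224
```

```bash
python3 - <<'E'
from h import *
st()
for n in ("wrist","side"): cv2.imwrite(f"pics/{n}5.png",robot.read_camera(n)[:,:,::-1])
crop("pics/wrist5.png",200,130,180,140,4,"pics/c7.png")
crop("pics/side5.png",180,150,180,140,4,"pics/c8.png")
E
```

```text
t 5.0667 pos [0.5061 0.2015 0.2263] z [-1.170e-02 -9.000e-04 -9.999e-01] yaw -24.84 F [0.3 0.4 0.9] op 0.0224
```

View pics/c7.png

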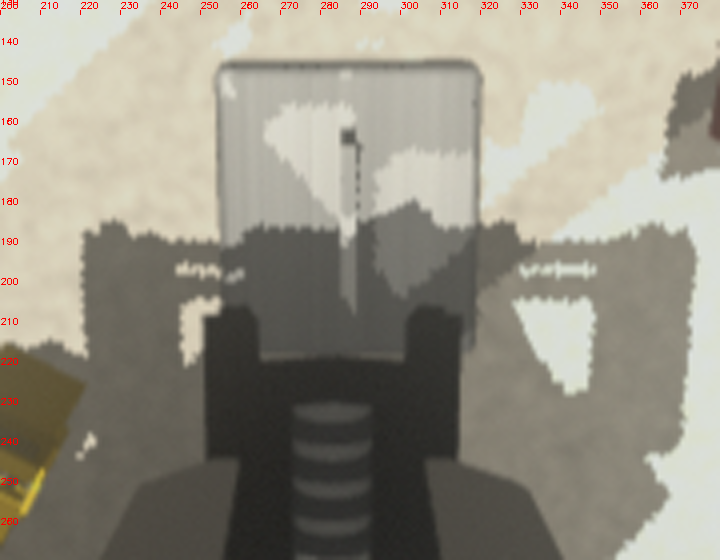

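View pics/c8.png

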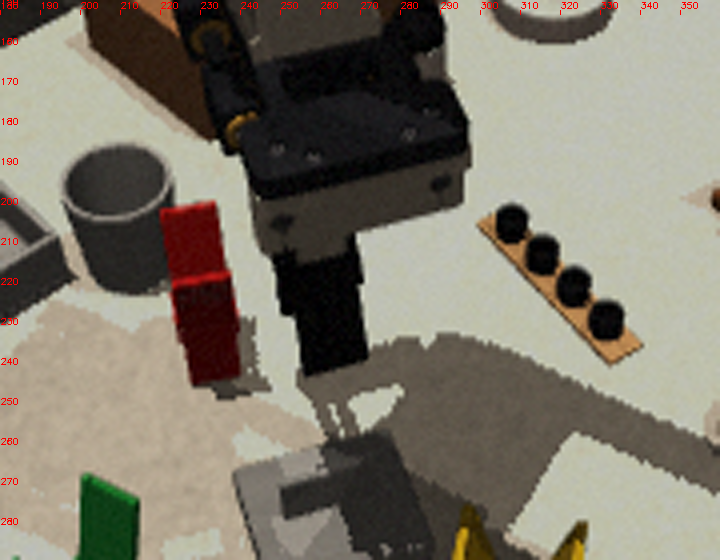

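The side view (crop c8) shows the clip hanging upright with jaws down below the gripper at (262,240), clear of the fin. Checking its position in the tool frame against the picture.

```bash
python3 - <<'E'
from h import *
ci=robot.camera_info("wrist");E=np.linalg.inv(ci["tool_from_camera"]);K=ci["intrinsics"]
def pt(P):
    p=E[:3,:3]@np.array(P)+E[:3,3];u=K@np.array([p[0],-p[1],-p[2]]);return (u[:2]/u[2]).round(1)
for y in(-.0205,-.0157,.0157,.0205):print(y,pt([.015,y,.066]),pt([-.015,y,.066]))
print(pt([.015,0,.018]),pt([-.015,0,.018]))
E
```

```text
-0.0205 [254.6 202.2] [255.5 240.7]
-0.0157 [261.2 202.2] [261.9 240.7]
0.0157 [304.4 202.2] [303.6 240.7]
0.0205 [311.  202.2] [310.  240.7]
[282.9 223.1] [282.8 269.6]
```

Request:
send_rows([
  {"wx": 0,"wy": -0.011,"wz": 0.04,"dx": -0.4,"dy": -2.0,"dz": 0.6,"fingers": 255},
  {"wx": 0,"wy": 0,"wz": 0.04,"dx": -0.5,"dy": -3.5,"dz": 0.3,"fingers": 255},
  {"wx": 0,"wy": 0,"wz": 0.04,"dx": -0.5,"dy": -4.0,"dz": 0,"fingers": 255},
  {"wx": 0,"wy": 0,"wz": 0.04,"dx": -0.5,"dy": -4.0,"dz": 0,"fingers": 255},
  {"wx": 0,"wy": 0,"wz": 0.04,"dx": -0.5,"dy": -4.0,"dz": 0,"fingers": 255},
  {"wx": 0,"wy": 0,"wz": 0.03,"dx": -0.5,"dy": -4.0,"dz": 0,"fingers": 255},
  {"wx": 0,"wy": 0,"wz": 0.03,"dx": -0.5,"dy": -4.0,"dz": 0,"fingers": 255},
  {"wx": 0,"wy": 0,"wz": 0,"dx": -0.4,"dy": -4.0,"dz": 0,"fingers": 255},
  {"wx": 0,"wy": 0,"wz": 0,"dx": -0.3,"dy": -3.5,"dz": 0,"fingers": 255},
  {"wx": 0,"wy": 0,"wz": 0,"dx": 0,"dy": 0,"dz": 0,"fingers": 255},
  {"wx": 0,"wy": 0,"wz": 0,"dx": 0,"dy": 0,"dz": 0,"fingers": 255},
])

```text
t: 6.08
tool_pos: [0.4481, -0.1392, 0.2086]
orientation: [-2.37, -2.028, 0.04]
force: [-1.2, 0.8, -1.0]
opening: 0.022
```

```bash
python3 - <<'E'
from h import *
st()
for n in ("wrist",): cv2.imwrite(f"pics/{n}6.png",robot.read_camera(n)[:,:,::-1])
E
```

```text
t 6.0833 pos [ 0.4481 -0.1392  0.2086] z [-3.350e-02  1.000e-04 -9.994e-01] yaw -8.91 F [-1.2  0.8 -1. ] op 0.022
```

View pics/wrist6.png

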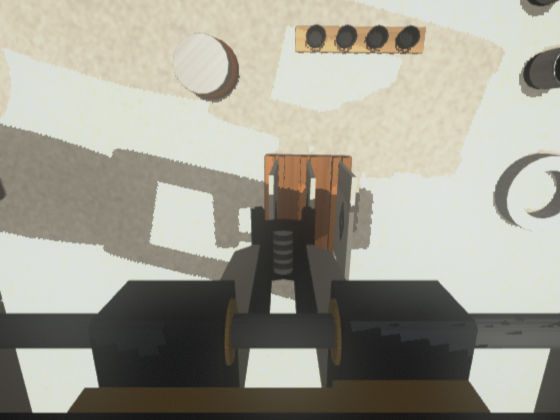

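The wrist view shows the rack at (308,200) with card far ends near x = 274, 311 and 347. The tool has sunk about 2 cm and is tilted 1.9°, so I'll correct that before lining up.

Request:
send_rows([
  {"wx": 0,"wy": -0.017,"wz": -0.01,"dx": 0.5,"dy": 0,"dz": 1.0,"fingers": 255},
  {"wx": 0,"wy": -0.017,"wz": 0,"dx": 0.5,"dy": 0,"dz": 1.0,"fingers": 255},
  {"wx": 0,"wy": 0,"wz": 0,"dx": 0,"dy": 0,"dz": 0,"fingers": 255},
  {"wx": 0,"wy": 0,"wz": 0,"dx": 0,"dy": 0,"dz": 0,"fingers": 255},
])

```text
t: 6.47
tool_pos: [0.4587, -0.1347, 0.2279]
orientation: [-2.392, -2.034, -0.003]
force: [0.1, -0.0, -0.6]
opening: 0.0224
```

```bash
python3 - <<'E'
from h import *
st()
for n in ("wrist","top"): cv2.imwrite(f"pics/{n}7.png",robot.read_camera(n)[:,:,::-1])
crop("pics/wrist7.png",230,130,150,120,5,"pics/c9.png")
st()
E
```

```text
t 6.4667 pos [ 0.4587 -0.1347  0.2279] z [-2.0e-04  2.7e-03 -1.0e+00] yaw -9.24 F [ 0.1 -0.  -0.6] op 0.0224
t 6.5667 pos [ 0.4588 -0.1349  0.2279] z [-1.0e-04  2.5e-03 -1.0e+00] yaw -9.24 F [-0.4 -0.2 -1.1] op 0.0224
```

View pics/c9.png

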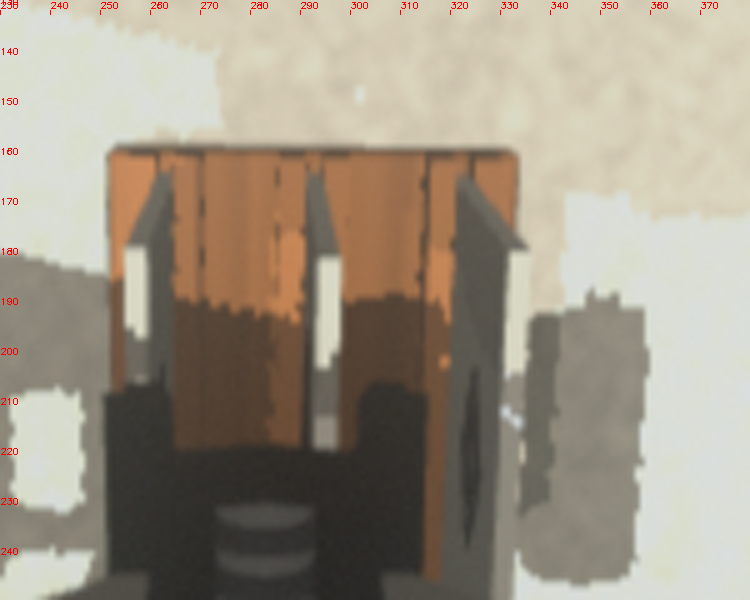

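```bash
python3 - <<'E'
from h import *
np.set_printoptions(precision=4,suppress=True)
A=onz("wrist",(293.8,181),.115);B=onz("wrist",(293.8,218),.115);print(A,B,np.degrees(np.arctan2(*(B-A)[1::-1])))
L=onz("wrist",(255.7,180),.107);Rr=onz("wrist",(331.2,180),.107);print(L,Rr,(L+Rr)/2,np.linalg.norm(L-Rr),np.degrees(np.arctan2(*(Rr-L)[1::-1])))
y=np.array([np.cos(np.radians(80.5)),np.sin(np.radians(80.5)),0])
print("mid",A-.05*y)
W0=onz("wrist",(251.5,160),.0);print(W0)
im=cv2.imread("pics/top7.png");crop("pics/top7.png",330,190,120,100,6,"pics/c10.png")
E
```

```text
[ 0.4715 -0.115   0.115 ] [ 0.4665 -0.1479  0.115 ] -98.65884688311479
[ 0.4385 -0.1103  0.107 ] [ 0.5043 -0.121   0.107 ] [ 0.4714 -0.1156  0.107 ] 0.06666495062490248 -9.199809312783016
mid [ 0.4633 -0.1643  0.115 ]
[ 0.426  -0.1046  0.    ]
```

View pics/c10.png

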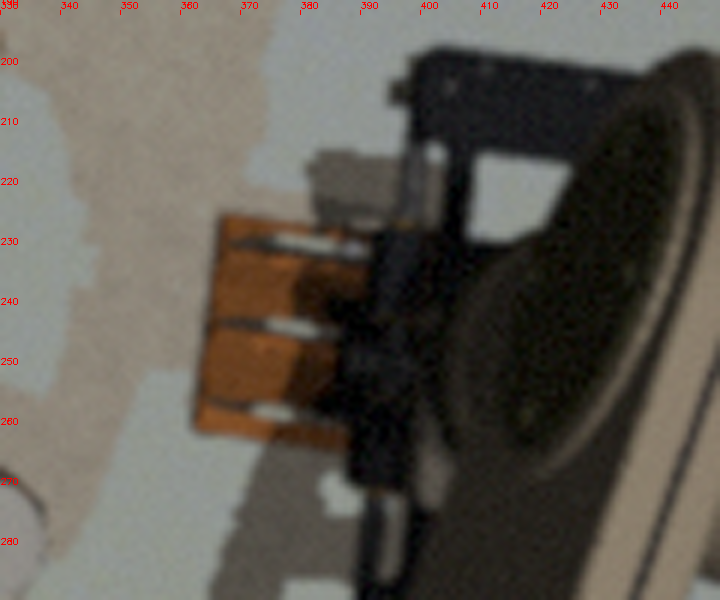

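Request:
send_rows([
  {"wx": -0.002,"wy": 0,"wz": 0,"dx": 0.25,"dy": -1.5,"dz": 0,"fingers": 255},
  {"wx": 0,"wy": 0,"wz": 0,"dx": 0.25,"dy": -1.5,"dz": 0,"fingers": 255},
  {"wx": 0,"wy": 0,"wz": 0,"dx": 0,"dy": 0,"dz": 0,"fingers": 255},
  {"wx": 0,"wy": 0,"wz": 0,"dx": 0,"dy": 0,"dz": 0,"fingers": 255},
])

```text
t: 6.9
tool_pos: [0.4646, -0.1656, 0.228]
orientation: [2.388, 2.04, -0.0]
force: [0.0, -0.4, -1.3]
opening: 0.0222
```

```bash
python3 - <<'E'
from h import *
st()
for n in ("wrist","side"): cv2.imwrite(f"pics/{n}8.png",robot.read_camera(n)[:,:,::-1])
crop("pics/wrist8.png",230,130,150,120,5,"pics/c11.png")
crop("pics/side8.png",320,90,150,130,5,"pics/c12.png")
st()
E
```

```text
t 6.9 pos [ 0.4646 -0.1656  0.228 ] z [ 3.e-04 -5.e-04 -1.e+00] yaw -8.99 F [ 0.  -0.4 -1.3] op 0.0222
t 7.0 pos [ 0.4644 -0.1652  0.2279] z [ 2.e-04 -4.e-04 -1.e+00] yaw -8.98 F [ 0.2  0.5 -0.5] op 0.0219
```

View pics/c11.png

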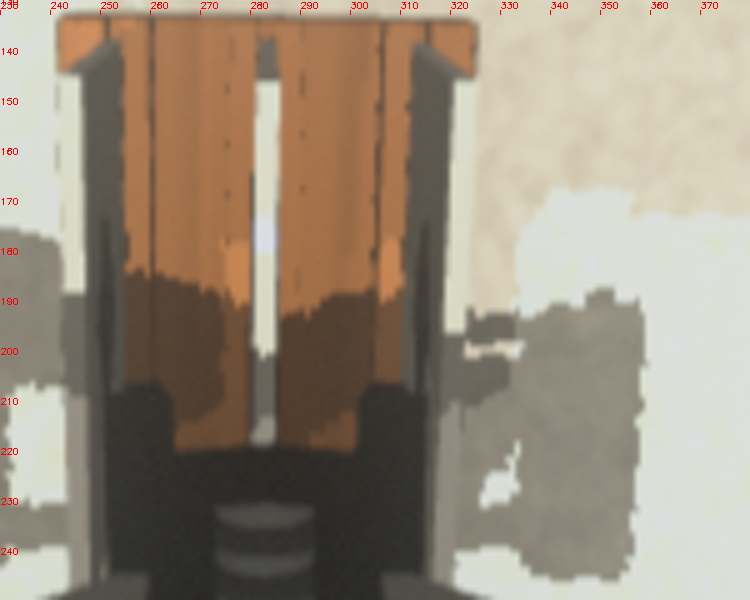

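View pics/c12.png

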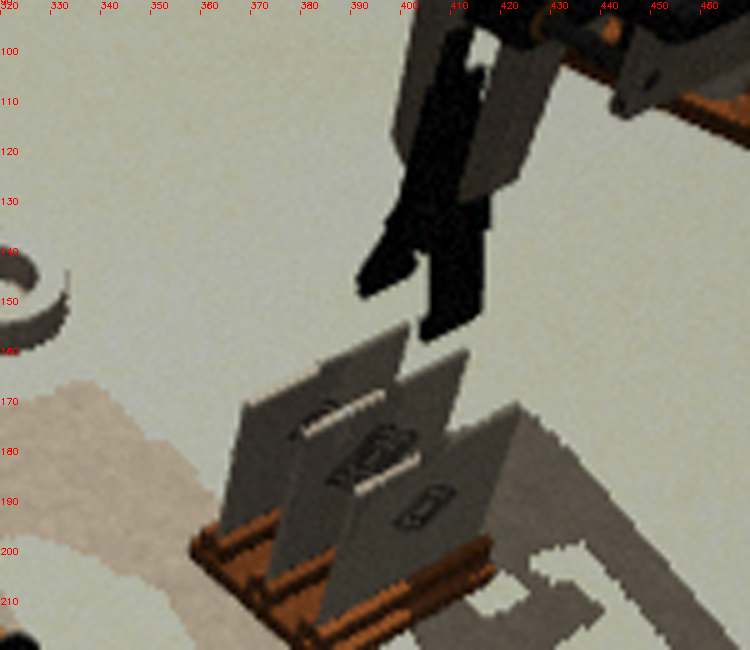

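The wrist view has the tall card at x = 279–285, in the middle of the jaw gap (264–301), with the outer cards outside the jaws. The side view shows the jaw tips at (392,149) and (404,157). Checking tip height next.

```bash
python3 - <<'E'
from h import *
s=robot.read_state();M=R.from_rotvec(s['orientation']).as_matrix()
for off in (0,-.003):
 for d in (.062,.066,.070):
  print(off,d,[(sx,sy,proj("side",s['tool_pos']+M@np.array([off+sy*.015,sx*y,d])).round(1)) for sx,y in((-1,.0205),(-1,.0157),(1,.0157),(1,.0205)) for sy in(-1,1)])
print([proj("side",[.4635+a*.05*np.cos(np.radians(81)),-.165+a*.05*np.sin(np.radians(81)),.115]).round(1) for a in(-1,1)])
E
```

```text
0 0.062 [(-1, -1, array([414.8, 151.9])), (-1, 1, array([404.7, 157.2])), (-1, -1, array([413.1, 150.7])), (-1, 1, array([403., 156.])), (1, -1, array([402.1, 143.2])), (1, 1, array([392.1, 148.2])), (1, -1, array([400.5, 142. ])), (1, 1, array([390.5, 147. ]))]
0 0.066 [(-1, -1, array([414.4, 153.4])), (-1, 1, array([404.3, 158.7])), (-1, -1, array([412.7, 152.2])), (-1, 1, array([402.6, 157.5])), (1, -1, array([401.7, 144.7])), (1, 1, array([391.7, 149.7])), (1, -1, array([400.1, 143.5])), (1, 1, array([390.1, 148.5]))]
0 0.07 [(-1, -1, array([413.9, 154.9])), (-1, 1, array([403.9, 160.2])), (-1, -1, array([412.2, 153.7])), (-1, 1, array([402.2, 158.9])), (1, -1, array([401.3, 146.1])), (1, 1, array([391.3, 151.2])), (1, -1, array([399.7, 145. ])), (1, 1, array([389.7, 150. ]))]
-0.003 0.062 [(-1, -1, array([415.8, 151.4])), (-1, 1, array([405.8, 156.6])), (-1, -1, array([414.1, 150.2])), (-1, 1, array([404. , 155.4])), (1, -1, array([403.1, 142.7])), (1, 1, array([393.1, 147.7])), (1, -1, array([401.5, 141.6])), (1, 1, array([391.5, 146.5]))]
-0.003 0.066 [(-1, -1, array([415.4, 152.9])), (-1, 1, array([405.3, 158.1])), (-1, -1, array([413.7, 151.7])), (-1, 1, array([403.6, 156.9])), (1, -1, array([402.7, 144.2])), (1, 1, array([392.7, 149.2])), (1, -1, array([401.1, 143. ])), (1, 1, array([391.1, 148. ]))]
-0.003 0.07 [(-1, -1, array([414.9, 154.4])), (-1, 1, array([404.9, 159.6])), (-1, -1, array([413.2, 153.2])), (-1, 1, array([403.2, 158.4])), (1, -1, array([402.3, 145.6])), (1, 1, array([392.4, 150.6])), (1, -1, array([400.7, 144.5])), (1, 1, array([390.7, 149.5]))]
[array([413.6, 159.6]), array([381.3, 176.7])]
```

Tips are about 65 mm below the TCP, so the final TCP z is about 0.160. Lowering in stages.

Request:
send_rows([
  {"wx": 0,"wy": 0,"wz": -0.004,"dx": -0.1,"dy": 0,"dz": -1.0,"fingers": 255},
  {"wx": 0,"wy": 0,"wz": 0,"dx": 0,"dy": 0,"dz": -1.0,"fingers": 255},
  {"wx": 0,"wy": 0,"wz": 0,"dx": 0,"dy": 0,"dz": -1.0,"fingers": 255},
  {"wx": 0,"wy": 0,"wz": 0,"dx": 0,"dy": 0,"dz": 0,"fingers": 255},
])

```text
t: 7.33
tool_pos: [0.4631, -0.1642, 0.1946]
orientation: [2.392, 2.036, 0.0]
force: [-0.5, 0.0, -1.4]
opening: 0.0222
```

```bash
python3 - <<'E'
from h import *
st()
for n in ("wrist",): cv2.imwrite(f"pics/{n}9.png",robot.read_camera(n)[:,:,::-1])
crop("pics/wrist9.png",220,110,150,140,5,"pics/c13.png")
E
```

```text
t 7.3333 pos [ 0.4631 -0.1642  0.1946] z [ 2.e-04 -1.e-04 -1.e+00] yaw -9.19 F [-0.5  0.  -1.4] op 0.0222
```

View pics/c13.png

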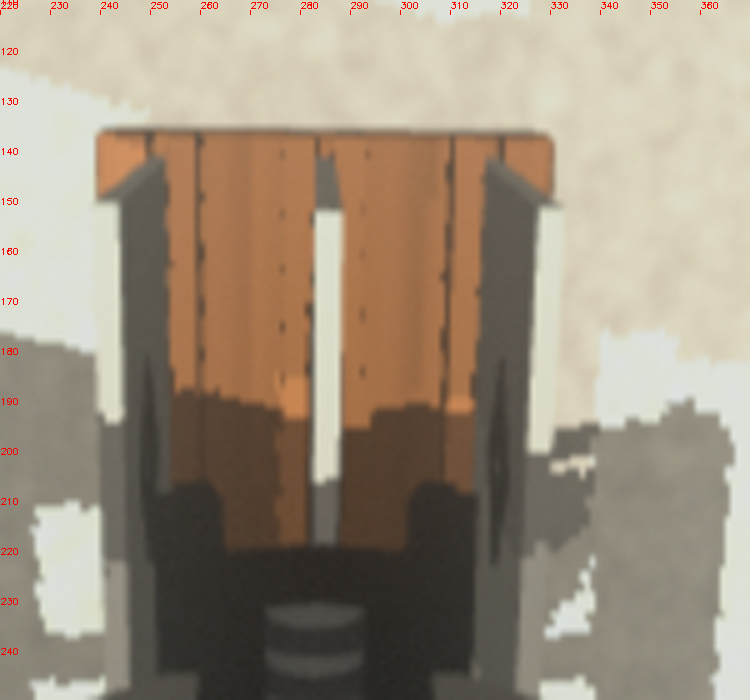

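The tall card is at x = 282–288 far and 281–286 near. The gap centre is at 282.4, so the card sits about 1.3 mm to the right and needs a slight yaw. Correcting and going on down.

Request:
send_rows([
  {"wx": 0,"wy": 0,"wz": -0.012,"dx": 0.13,"dy": 0,"dz": 0,"fingers": 255},
  {"wx": 0,"wy": 0,"wz": 0,"dx": 0,"dy": 0,"dz": -0.7,"fingers": 255},
  {"wx": 0,"wy": 0,"wz": 0,"dx": 0,"dy": 0,"dz": -0.7,"fingers": 255},
  {"wx": 0,"wy": 0,"wz": 0,"dx": 0,"dy": 0,"dz": 0,"fingers": 255},
  {"wx": 0,"wy": 0,"wz": 0,"dx": 0,"dy": 0,"dz": 0,"fingers": 255},
])

```text
t: 7.8
tool_pos: [0.4648, -0.1639, 0.1801]
orientation: [2.405, 2.021, 0.001]
force: [1.0, 0.4, -0.2]
opening: 0.0224
```

```bash
python3 - <<'E'
from h import *
st()
for n in ("wrist",): cv2.imwrite(f"pics/{n}10.png",robot.read_camera(n)[:,:,::-1])
crop("pics/wrist10.png",220,110,150,140,5,"pics/c14.png")
E
```

```text
t 7.8 pos [ 0.4648 -0.1639  0.1801] z [ 7.e-04 -3.e-04 -1.e+00] yaw -9.92 F [ 1.   0.4 -0.2] op 0.0224
```

View pics/c14.png

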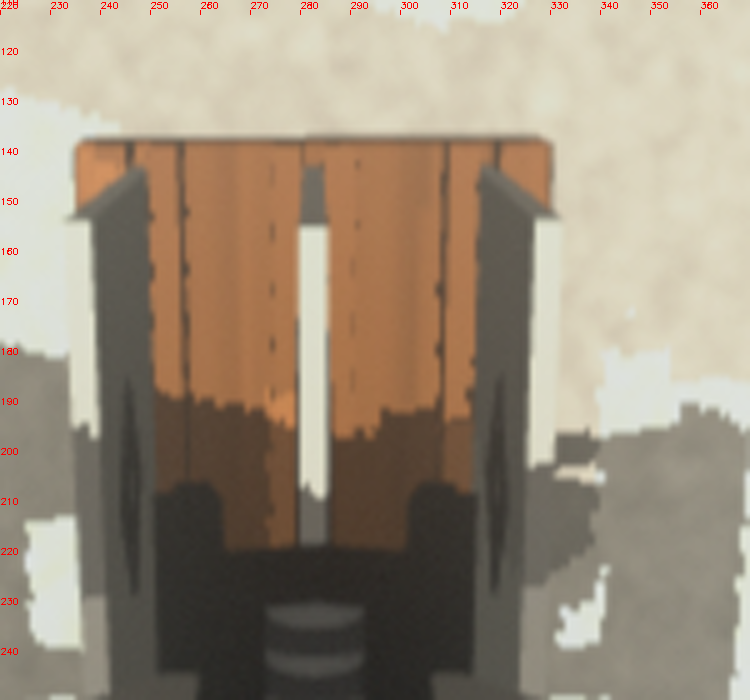

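The tall card is at x = 279–286, exactly in the gap centre and parallel. Lowering the last 2 cm.

Request:
send_rows([
  {"wx": 0,"wy": 0,"wz": 0,"dx": -0.02,"dy": -0.05,"dz": -0.7,"fingers": 255},
  {"wx": 0,"wy": 0,"wz": 0,"dx": 0,"dy": 0,"dz": -0.7,"fingers": 255},
  {"wx": 0,"wy": 0,"wz": 0,"dx": 0,"dy": 0,"dz": -0.5,"fingers": 255},
  {"wx": 0,"wy": 0,"wz": 0,"dx": 0,"dy": 0,"dz": 0,"fingers": 255},
  {"wx": 0,"wy": 0,"wz": 0,"dx": 0,"dy": 0,"dz": 0,"fingers": 255},
  {"wx": 0,"wy": 0,"wz": 0,"dx": 0,"dy": 0,"dz": 0,"fingers": 255},
])

```text
t: 8.35
tool_pos: [0.4645, -0.1645, 0.159]
orientation: [2.405, 2.021, 0.0]
force: [0.3, 0.2, -0.9]
opening: 0.0221
```

```bash
python3 - <<'E'
from h import *
st()
for n in ("wrist","side"): cv2.imwrite(f"pics/{n}11.png",robot.read_camera(n)[:,:,::-1])
crop("pics/wrist11.png",220,110,150,140,5,"pics/c15.png")
crop("pics/side11.png",320,90,150,130,5,"pics/c16.png")
st()
s=robot.read_state();M=R.from_rotvec(s['orientation']).as_matrix()
print([(sx,sy,proj("side",s['tool_pos']+M@np.array([-.002+sy*.015,sx*y,.065])).round(1)) for sx,y in((-1,.0205),(1,.0205)) for sy in(-1,1)])
E
```

```text
t 8.35 pos [ 0.4645 -0.1645  0.159 ] z [ 7.e-04 -3.e-04 -1.e+00] yaw -9.92 F [ 0.3  0.2 -0.9] op 0.0221
t 8.45 pos [ 0.4647 -0.1646  0.1594] z [ 1.2e-03 -5.0e-04 -1.0e+00] yaw -9.92 F [-0.9 -0.7  0.7] op 0.0223
[(-1, -1, array([407.4, 177. ])), (-1, 1, array([397.7, 182.1])), (1, -1, array([394.3, 166.9])), (1, 1, array([384.7, 171.8]))]
```

View pics/c15.png

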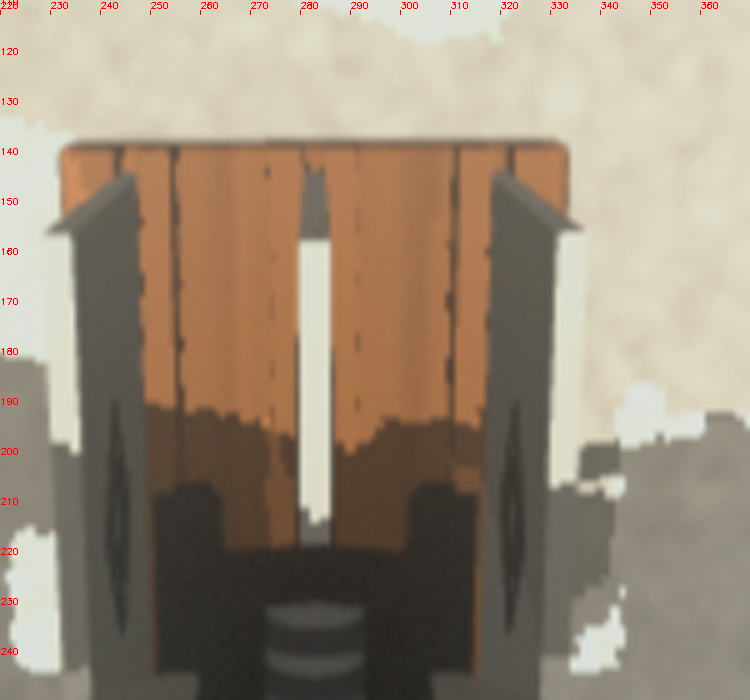

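View pics/c16.png

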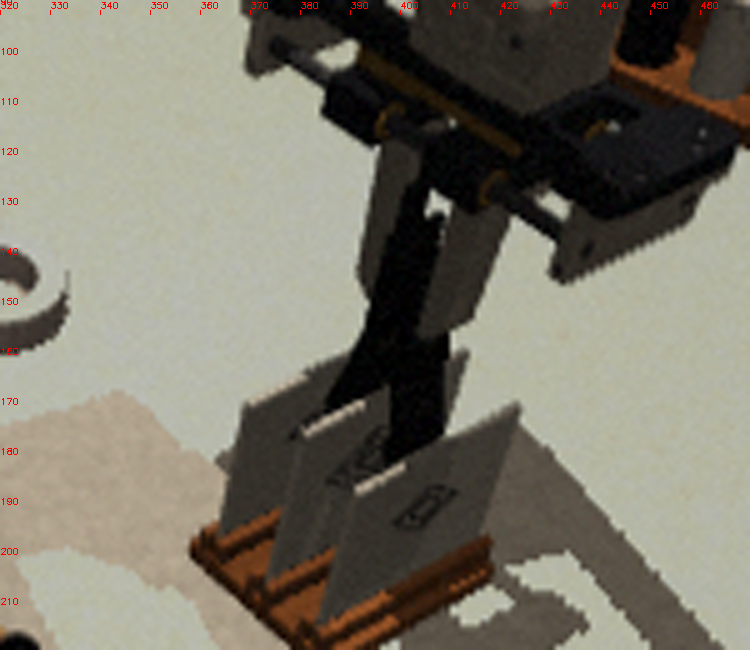

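The jaws straddle the tall card (centred at x = 282 in the wrist crop) with gaps to both outer cards, contact forces are near zero, and depth is about 20 mm. Handing in.

```bash
python3 - <<'E'
from h import *
st(); print(robot.read_state()['dq'].round(4)); print(robot.close_job())
E
```

```text
t 8.45 pos [ 0.4647 -0.1646  0.1594] z [ 1.2e-03 -5.0e-04 -1.0e+00] yaw -9.92 F [-0.9 -0.7  0.7] op 0.0223
[-0.0001 -0.003  -0.0047  0.0013 -0.0006 -0.0017]
the job is handed in; nothing more can be done
None
```

The black clip came off the fin and is now held, squeezed wide open at 25 N, jaws down over the middle of the tall card. I handed the job in at 8.45 s, and no verdict was given.

- **Height:** the jaw tips are about 20 mm below the tall card's top edge. I worked this out from the TCP height of 0.159 m and the tips being about 65 mm below it, so it is good to a few millimetres. The last side view shows the tips between the cards but partly hidden, so I could not read the depth directly.
- **Clearance:** the last wrist picture shows the tall card centred in the gap and parallel to the jaws, with gaps to both outer cards. The force on the tool was about 1 N, which is noise level.
- **Grip:** the finger opening is 22.3 mm, slightly under the 23 mm you gave for the handles at the stop. Upright error is about 0.1°.
- **On the way:** the tool sank about 2 cm and tilted 1.9° while crossing to the rack. The jaw tips stayed roughly 25 mm above the cards, and I corrected both before lowering.

I saw no sign of anything being bumped, and left the look-alikes alone.

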